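# Kit the parts of a fishing-rod handle into the tray

### The job

Gather the four parts of the rod handle into the plywood tray, each flat on the floor of its own matching bay: the slim drilled cork upright in the small round bay, the wide drilled cork in the wide round bay, the drilled square block upright in the square bay and the reel seat in the long bay. The two corks without a hole are undrilled blanks: leave them where they stand.

Things in the scene. Friction and masses are not known exactly. Their poses are not given: they have to be found in the camera images.
- grip: Slim drilled cork grip: cork cylinder 28 mm in diameter, 60 mm tall, with a dark 14 mm bore down its middle seen from above, 30 g. Stands upright on the table; origin: centre of its underside, z up.
- wide_cork: Wide drilled cork: cork disc 44 mm in diameter, 24 mm tall, with a dark 18 mm bore in its middle, 30 g. Stands upright on the table; origin: centre of its underside, z up.
- square_block: Drilled square block of brown hardwood, 32 x 32 mm, 50 mm tall, with a 12 mm bore, 50 g. Its x and y axes are square to its faces. Stands upright on the table; origin: centre of its underside, z up.
- reel_seat: Reel seat: straight black plastic bar 96 x 18 mm with a bright steel hood on each end (hoods 24 mm high, black middle 50 mm long and 20 mm high), 60 g. Lies flat on the table; origin: centre of its underside; x along its length, y across it, z up.
- grip_blank: Undrilled cork blank: same size as the slim grip (28 mm diameter, 60 mm tall) but with a plain solid top, no bore. Does not belong in the tray; stays where it is. Stands upright on the table; origin: centre of its underside, z up.
- wide_blank: Undrilled wide cork blank: same size as the wide drilled cork (44 mm diameter, 24 mm tall) but with a plain solid top, no bore. Does not belong in the tray; stays where it is. Stands upright on the table; origin: centre of its underside, z up.
- bay_small: Small round bay, 46 mm inside diameter, 54 mm outside, for the slim cork grip. Dark wood, fixed. One of four bays in a row, 82 mm apart along their y (order varies), in a fixed plywood tray, 140 x 340 mm, rim 12 mm above the table. Origin: centre of its underside, 4 mm above the table; inner floor 3 mm and rim 11 mm above the origin. x runs across the tray, z up.
- bay_wide: Wide round bay, 62 mm inside diameter, 70 mm outside, for the wide cork. Dark wood, fixed. One of four bays in a row, 82 mm apart along their y (order varies), in a fixed plywood tray, 140 x 340 mm, rim 12 mm above the table. Origin: centre of its underside, 4 mm above the table; inner floor 3 mm and rim 11 mm above the origin. x runs across the tray, z up.
- bay_square: Square bay, 52 x 52 mm inside, 58 x 58 mm outside, for the square block. Dark wood, fixed. One of four bays in a row, 82 mm apart along their y (order varies), in a fixed plywood tray, 140 x 340 mm, rim 12 mm above the table. Origin: centre of its underside, 4 mm above the table; inner floor 3 mm and rim 11 mm above the origin. x runs across the tray, z up.
- bay_long: Long rectangular bay, 120 mm inside along its x and 48 mm along its y (126 x 54 mm outside), for the reel seat. Dark wood, fixed. One of four bays in a row, 82 mm apart along their y (order varies), in a fixed plywood tray, 140 x 340 mm, rim 12 mm above the table. Origin: centre of its underside, 4 mm above the table; inner floor 3 mm and rim 11 mm above the origin. x runs across the tray, z up.
Things that resemble listed ones, but are neither listed nor needed, are in the scene too. Leave any purple look-alike of the bay_long alone. Of the things that look like the reel_seat, the larger one is meant.

How it is judged:
By the outcome, as a careful person would: the job done as asked, in the order asked, and still so for the second after the job is handed in, with the robot touching nothing.
It also fails if it takes over 102 s, if anything falls off the work surface, if the arm or the gripper's body presses on something with over 40 N, if the wrist force passes 120 N, or if a joint passes its speed limit or range.

### The arm

A 6-joint arm with a two-finger parallel gripper is mounted at the origin on the work surface. World frame = base frame: x ahead of the robot, y to its left, z up, the work surface at z = 0. Lengths are in mm, angles in rad, forces in N, time in s.
With the tool pointing down it reaches from about 275 to 750 mm from the base axis. Payload 10.2 kg.
Tool frame: the origin (TCP) lies between the finger pads; the fingertips stand 22 mm ahead of it and the grasp point (between the pads) lies 3 mm ahead of it (ctrl.nose_length is the distance from the TCP to the fingertips, in mm); y points along the fingers, z is the direction in which the jaws open and shut, and the axes are right-handed (so a half turn about y gives the same grasp; the last joint's range is limited). The gripper opens to 85 mm and grips with 20 to 120 N. Pads are 22 mm wide; open, the fingers measure 114 mm over their backs; the gripper's body (76 mm by 85 mm) begins 54 mm behind the grasp point. The pads swing forward as they close: fully open they stand 13 mm farther back than shut.
Start: joints at [1.109, 0.313, 1.498, -0, 1.331, -0.223], TCP at [124.195, 510.105, 253.294] pointing down, gripper open.
Joint ranges: [-2.94, 2.94], [-0.97, 2.17], [0.19, 2.56], [-1.23, 4.37], [0.02, 3.11], [-2.88, 2.88]. Speed limits (rad/s): [2.39, 2.39, 3.01, 3.14, 3.14, 3.14].

### API

Orientations are given as a unit quaternion [w, x, y, z].
In Python, from rig import ctrl, eyes, models gives the robot as it stands.
- The arm moves only by the shell command python3 -m crank 'ROWS' [FORCE]. ROWS is JSON, a list of rows, each an object with "dp": the shift along the tool's x, y, z in mm, a list of three; "roll": the turn about the tool's y in rad; "gripper": the closure in counts, from 0 (fully open) to 255 (shut). A call has 1 to 10 rows; each row is the pose to reach, as a shift and turn from the pose commanded when the call began, along the tool's axes at that moment; what a row does not reach only later rows make up. A row lasts 1/12 s, in which the tool goes at most 41.7 mm and 7.16 degrees, less where a joint would pass 70% of its speed; a pose out of reach is approached as far as the arm can. A call with a gripper value outside its range is refused whole. The fingers move at their own pace and stop on an object; FORCE is the grip in N (left out, the last holds). Time passes only in rows, so rows that repeat a pose let the fingers close. It gives the time, the measured TCP pose, the force and the opening at its end, in the units of the state.
- ctrl.sense(): the state, without advancing time (a new reading comes with each control period).
- eyes.capture(name): name is "scene" or "top" or "wrist"; returns a dict with "color" (384x512x3 uint8, red, green, blue), "fx", "fy", "cx", "cy" (pixels), "distortion" ([k1, k2, p1, p2, k3] as OpenCV has them; the pictures are not rectified), "R" (3x3) and "t" (3): a world point X has camera coordinates R X + t. Camera axes: x right, y down, z forward; pixel columns grow to the right and rows downward; lengths in mm; the calibration is good to about 2 mm. A picture is of the moment at which its call begins. There is no depth.
- ctrl.finish_job(): hands the job in, once; it reports no verdict.
Trained networks look in a picture, given as the dict that the camera call returned (one of the last four; its "shot" number tells which), for a name from the list of things; names that differ only in an ending like _2 or _b are one class to them, and where a whole thing is asked for, a point or a joint stands for the part that bears it (a point fixed in the world has none). Each returns a list of dicts, best first, with "confidence" (0 to 1); they miss things now and then, are a little off and sometimes report something else, mostly with a low value. They report only what shows in the picture. A call takes as long as a camera call. They do not tell look-alikes from the thing itself.
- models.spot_in(picture, label): "extent" ([centre column, centre row, width, height] in pixels, round what is visible of it).
- models.spot_point(picture, label): "centre" ([column, row] in pixels: a listed point, or the origin of a listed thing).
The state is a dict: "time_s": time; "joints": joint angles; "dq": joint speeds; "tau": joint torques, N m; "eef_pos": TCP position; "ee_rot": TCP orientation; "force": force on the tool from outside, world axes, zero at the start; "wrist_torque": the same for the moment, N m; "grip_width": opening from 0.0 (shut) to 1.0 (fully open).
Only numpy, scipy, OpenCV 4.12 (cv2) and the standard library are available. Lean on these libraries where they do the work, as an engineer would, in place of code of your own. Each camera call takes 0.05 s, during which the arm holds its last target. There are 200 camera calls.

## Working session

There is one attempt and no reset: what is moved stays moved. The work goes in short steps, Python scripts to look and compute and a shell command to move; the robot and the scene stay as the last step left them, time stands still between calls to the robot, and variables do not carry over. Pictures are saved under pics/ and viewed, about 12 in all and at most 16, crops included, and the job is handed in when it is done.

```bash
mkdir -p pics; ls
python3 - <<'E'
from rig import ctrl, eyes, models
import cv2
s=ctrl.sense(); print({k:s[k] for k in('time_s','eef_pos','ee_rot','force','grip_width')})
for n in('top','scene'):
    p=eyes.capture(n); cv2.imwrite(f'pics/{n}0.png',cv2.resize(p['color'][:,:,::-1],(800,600)) )
    print(n,p['shot'],[p[k] for k in('fx','fy','cx','cy','distortion')],p['R'],p['t'])
    for l in 'grip wide_cork square_block reel_seat grip_blank wide_blank bay_small bay_wide bay_square bay_long'.split():
        print(l,[(round(d['confidence'],2),[round(float(v)) for v in d['centre']]) for d in models.spot_point(p,l)])
E
```

```text
pics
{'time_s': 0.0, 'eef_pos': array([124.07357361, 509.89218001, 252.71817903]), 'ee_rot': array([-0.70162885,  0.70251699, -0.08438898,  0.08405554]), 'force': array([-0.48003497, -0.02187115,  0.26535549]), 'grip_width': 1.001087787271776}
top 1 [357.87257973114487, 357.87257973114487, 256.5920813031496, 190.08718017816472, array([0.01361123, 0.        , 0.        , 0.        , 0.        ])] [[-0.02450344 -0.99942766 -0.02332224]
 [-0.99865407  0.02553791 -0.04514274]
 [ 0.04571251  0.02218469 -0.99870827]] [ 23.58589844 569.73477367 771.02402142]
grip [(0.69, [404, 251])]
wide_cork [(0.61, [306, 244])]
square_block [(0.55, [136, 181])]
reel_seat [(0.7, [212, 253]), (0.67, [227, 299])]
grip_blank [(0.52, [134, 265])]
wide_blank [(0.59, [390, 182])]
bay_small [(0.82, [314, 157])]
bay_wide [(0.57, [281, 157])]
bay_square [(0.56, [207, 160])]
bay_long [(0.63, [244, 155]), (0.59, [317, 82])]
scene 2 [485.98374337533227, 485.98374337533227, 258.1780273185663, 193.5290774543474, array([-0.13557677,  0.        ,  0.        ,  0.        ,  0.        ])] [[-0.45133069  0.89223165  0.01494294]
 [ 0.62126674  0.32619695 -0.7124768 ]
 [-0.64056869 -0.3122791  -0.70153654]] [ 258.5503984  -299.69148039 1566.30385837]
grip [(0.77, [187, 147])]
wide_cork [(0.69, [245, 175])]
square_block [(0.78, [367, 264]), (0.56, [257, 239])]
reel_seat [(0.84, [321, 196]), (0.64, [324, 170])]
grip_blank [(0.73, [388, 217]), (0.6, [320, 196])]
wide_blank [(0.74, [159, 186])]
bay_small [(0.52, [198, 215])]
bay_wide [(0.86, [228, 225])]
bay_square [(0.64, [288, 256])]
bay_long [(0.89, [161, 266]), (0.63, [257, 238])]
```

View pics/top0.png

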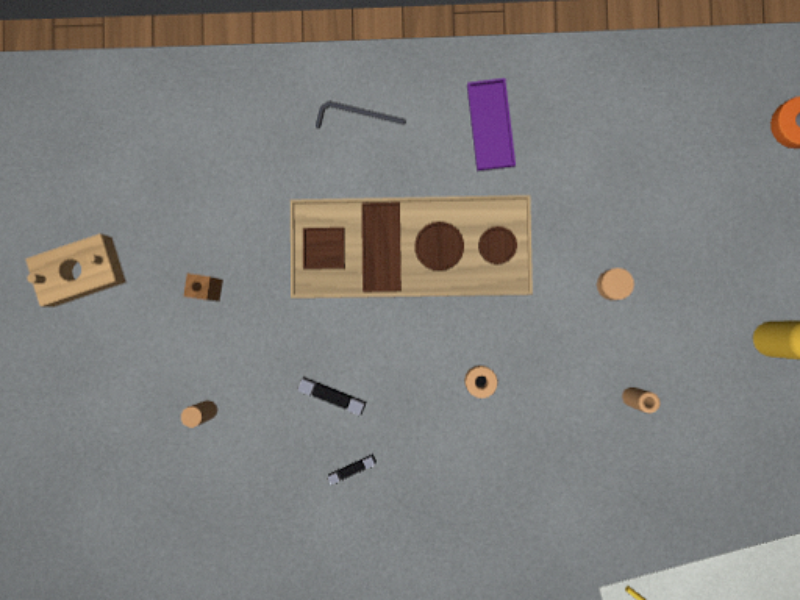

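View pics/scene0.png

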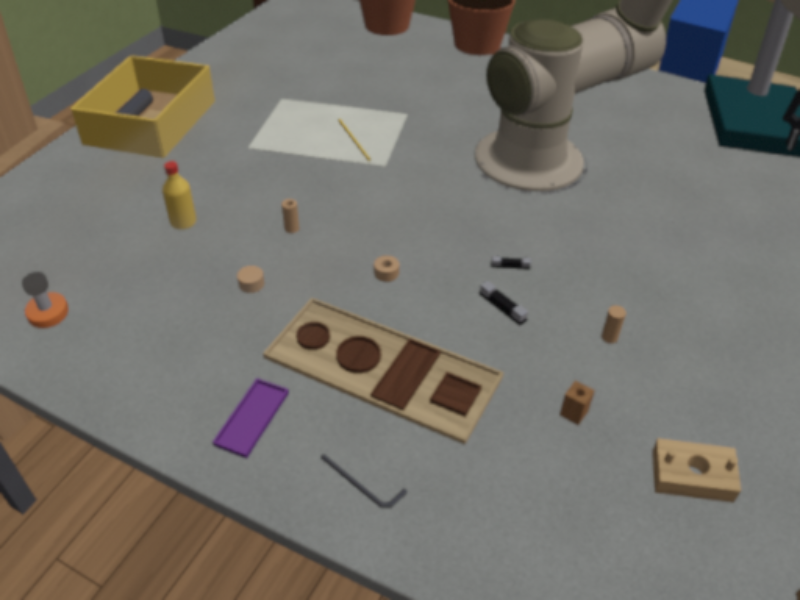

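The top view (shown at 800x600) has the tray with its bays ordered, left to right: square (324,248), long (381,247), wide (440,246), small (498,245).

The parts are:
- **Grip:** drilled, at (648,402).
- **Wide cork:** drilled, at (481,382).
- **Square block:** at (198,287).
- **Reel seat:** the larger one, at (333,396).

The blanks are at (191,416) and (616,284). The purple bay and the smaller reel seat are decoys.

```bash
cat > h.py <<'E'
import numpy as np, cv2
from rig import ctrl, eyes, models
from scipy.spatial.transform import Rotation as Ro
def p2w(p,uv,z):
    K=np.array([[p['fx'],0,p['cx']],[0,p['fy'],p['cy']],[0,0,1]])
    n=cv2.undistortPoints(np.array([[uv]],float),K,np.array(p['distortion']))[0,0]
    R=np.array(p['R']);t=np.array(p['t']);c=-R.T@t;d=R.T@np.array([n[0],n[1],1])
    return c+d*(z-c[2])/d[2]
def w2p(p,X):
    K=np.array([[p['fx'],0,p['cx']],[0,p['fy'],p['cy']],[0,0,1]])
    return cv2.projectPoints(np.array([X],float),cv2.Rodrigues(np.array(p['R']))[0],np.array(p['t']),K,np.array(p['distortion']))[0][0,0]
def tool():
    s=ctrl.sense();w,x,y,z=s['ee_rot'];return np.array(s['eef_pos']),Ro.from_quat([x,y,z,w]).as_matrix(),s
def delta(X):
    "tool-axes shift to bring TCP to world X"
    p,R,_=tool();return (R.T@(np.array(X)-p)).round(1)
E
python3 - <<'E'
from h import *
p=eyes.capture('top'); k=1/1.5625
for n,u,v,z in [('grip',648,402,60),('wide',481,382,24),('sq',198,287,50),('seat',333,396,22),('seatA',306,386,24),('seatB',359,407,24),('bsq',324,248,7),('blong',381,247,7),('bwide',440,246,7),('bsmall',498,245,7),('trayTL',292,201,12),('trayTR',530,196,12),('trayBL',292,297,12),('trayBR',531,293,12)]:
    print(n,p2w(p,(u*k,v*k),z).round(0)[:2])
P,R,s=tool(); print(P,R.round(3),ctrl.nose_length)
c=p['color'][:,:,::-1]
o=[cv2.resize(c[v-30:v+30,u-32:u+32],(384,360),interpolation=cv2.INTER_CUBIC) for u,v in((130,184),(213,253))]
w=eyes.capture('wrist'); cv2.imwrite('pics/c1.png',np.hstack(o))
R2=np.array(w['R']);t2=np.array(w['t']);print('wrist cam pos',-R2.T@t2,'fwd',R2[2],'tool rel',R.T@(-R2.T@t2-P),'\n',(R2@R).round(2),w['fx'])
E
```

```text
grip [ 424. -307.]
wide [450. -98.]
sq [589. 281.]
seat [436. 106.]
seatA [450. 143.]
seatB [420.  70.]
bsq [643. 117.]
blong [642.  36.]
bwide [641. -48.]
bsmall [ 640. -129.]
trayTL [711. 161.]
trayTR [ 708. -176.]
trayBL [574. 163.]
trayBR [ 571. -172.]
[124.19625016 510.10676538 253.29633223] [[ 0.972  0.     0.237]
 [-0.237  0.     0.972]
 [ 0.    -1.     0.   ]] 22.0
wrist cam pos [ 51.0794013  526.78714404 375.74588892] fwd [ 0.28743793 -0.07048198 -0.95520245] tool rel [ -74.98664226 -122.45008204   -1.08786229] 
 [[-0.    0.    1.  ]
 [ 0.96 -0.3   0.  ]
 [ 0.3   0.96 -0.  ]] 276.8474122835912
```

View pics/c1.png

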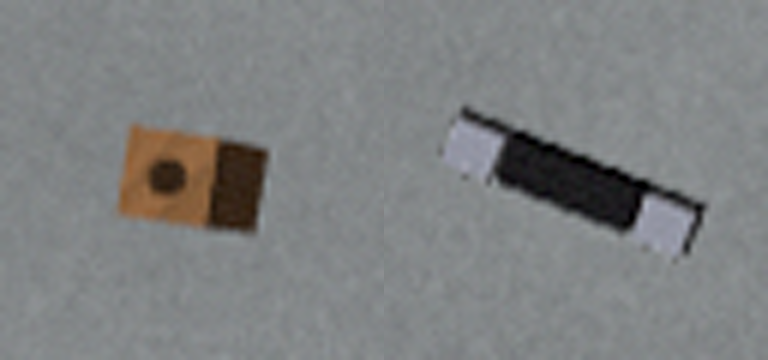

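The block's edge is turned about -0.166 rad from world. The seat lies at a yaw of about 1.18 rad. I'm moving toward the grip with the tool axes aligned to world.

```bash
python3 -m crank '[{"dp":[354,0,-285],"roll":-0.24,"gripper":0},{"dp":[354,0,-285],"roll":-0.24,"gripper":0},{"dp":[354,0,-285],"roll":-0.24,"gripper":0},{"dp":[354,0,-285],"roll":-0.24,"gripper":0},{"dp":[354,0,-285],"roll":-0.24,"gripper":0},{"dp":[354,0,-285],"roll":-0.24,"gripper":0},{"dp":[354,0,-285],"roll":-0.24,"gripper":0},{"dp":[354,0,-285],"roll":-0.24,"gripper":0},{"dp":[354,0,-285],"roll":-0.24,"gripper":0},{"dp":[354,0,-285],"roll":-0.24,"gripper":0}]' 20
python3 -c "
from h import *
print(tool(),delta((424,-307,180)))"
```

```text
time_s: 2.03
eef_pos: [373.4, 184.3, 253.6]
ee_rot: [0.707, -0.707, -0.001, 0.0]
force: [1.2, 0.9, 0.1]
grip_width: 1.002
(array([373.44597185, 184.27787714, 253.58765303]), array([[ 9.99999048e-01,  7.36344756e-04, -1.16687675e-03],
       [ 1.16674009e-03,  1.85999231e-04,  9.99999302e-01],
       [ 7.36561280e-04, -9.99999712e-01,  1.85139931e-04]]), {'time_s': 2.0333, 'joints': array([ 1.75326552e-01,  6.94060578e-02,  1.79468711e+00,  5.71609441e-05,
        1.27674199e+00, -1.39665313e+00]), 'dq': array([-1.14362474,  0.18103043, -0.19659562, -0.00217309,  0.01016875,
       -1.13120558]), 'tau': array([  6.78458691, -31.64382219, -23.66642118,  -0.11427859,
         0.16356389,   1.45433385]), 'eef_pos': array([373.44597185, 184.27787714, 253.58765303]), 'ee_rot': array([ 7.07172219e-01, -7.07041001e-01, -6.72904696e-04,  1.52153647e-04]), 'force': array([1.18460299, 0.9196434 , 0.06683871]), 'wrist_torque': array([-0.02539683, -0.03458653,  0.03380984]), 'grip_width': 1.002175186361858}) [  49.9   73.5 -491.4]
```

```bash
python3 -m crank '[{"dp":[24,60,-457],"roll":0,"gripper":0},{"dp":[24,60,-457],"roll":0,"gripper":0},{"dp":[24,60,-457],"roll":0,"gripper":0},{"dp":[24,60,-457],"roll":0,"gripper":0},{"dp":[24,60,-457],"roll":0,"gripper":0},{"dp":[24,60,-457],"roll":0,"gripper":0},{"dp":[24,60,-457],"roll":0,"gripper":0},{"dp":[24,60,-457],"roll":0,"gripper":0},{"dp":[24,60,-457],"roll":0,"gripper":0},{"dp":[24,60,-457],"roll":0,"gripper":0}]' 20
python3 -c "
from h import *
print(tool()[:2],delta((424,-307,180)))"
```

```text
time_s: 2.87
eef_pos: [394.4, -228.6, 199.0]
ee_rot: [-0.707, 0.707, 0.0, -0.0]
force: [0.4, -0.1, 0.2]
grip_width: 1.001
(array([ 394.3956224 , -228.61636041,  199.03834755]), array([[ 9.99999686e-01,  4.39020949e-04, -6.60104668e-04],
       [ 6.60251909e-04, -3.35324318e-04,  9.99999726e-01],
       [ 4.38799480e-04, -9.99999847e-01, -3.35614078e-04]])) [ 29.5  19.1 -78.4]
```

```bash
python3 -m crank '[{"dp":[26,12,-48],"roll":0,"gripper":0},{"dp":[26,12,-48],"roll":0,"gripper":0},{"dp":[26,12,-48],"roll":0,"gripper":0},{"dp":[26,12,-48],"roll":0,"gripper":0},{"dp":[26,12,-48],"roll":0,"gripper":0}]'
cat > look.py <<'E'
import sys
from h import *
lab,z,name=sys.argv[1],float(sys.argv[2]),sys.argv[3]
w=eyes.capture('wrist'); print('tcp',tool()[0].round(1))
for d in models.spot_in(w,lab)[:2]: print('in',round(d['confidence'],2),np.round(d['extent'],1))
for d in models.spot_point(w,lab)[:2]: print('pt',round(d['confidence'],2),np.round(d['centre'],1),'base->',p2w(w,d['centre'],z).round(1))
cv2.imwrite(f'pics/{name}.png',w['color'][:,:,::-1])
np.savez(f'pics/{name}.npz',**{k:w[k] for k in('fx','fy','cx','cy','distortion','R','t')})
E
python3 look.py grip 0 w1
```

```text
time_s: 3.28
eef_pos: [420.7, -273.5, 187.3]
ee_rot: [0.707, -0.707, -0.001, 0.001]
force: [0.6, 0.3, 0.5]
grip_width: 0.996
tcp [ 420.7 -273.4  187.5]
in 0.87 [228.9 188.3  35.4  43.5]
pt 0.78 [231.1 176.4] base-> [ 421.6 -308.2    0. ]
```

View pics/w1.png

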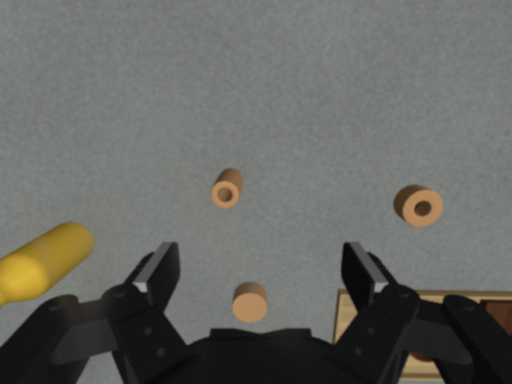

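The wrist view shows the drilled grip with its top at (226,194) and the drilled wide cork with its top at (424,209). The blank is at (250,302).

```bash
python3 -c "
from h import *
w=np.load('pics/w1.npz')
print(p2w(w,(226,194),60),p2w(w,(424,209),24), p2w(w,(250,307),24)); print(delta((423,-308,60)))"
```

```text
[ 423.95482755 -307.04448507   60.        ] [451.8303562 -94.9982995  24.       ] [ 581.64527405 -286.84711898   24.        ]
[  2.  127.7 -34.4]
```

```bash
python3 -m crank '[{"dp":[3,40,-34],"roll":0,"gripper":0},{"dp":[3,80,-34],"roll":0,"gripper":0},{"dp":[3,112,-34],"roll":0,"gripper":0},{"dp":[3,137,-34],"roll":0,"gripper":0},{"dp":[3,137,-34],"roll":0,"gripper":0},{"dp":[3,137,-34],"roll":0,"gripper":0}]'
python3 -m crank '[{"dp":[0,0,0],"roll":0,"gripper":255},{"dp":[0,0,0],"roll":0,"gripper":255},{"dp":[0,0,0],"roll":0,"gripper":255},{"dp":[0,0,0],"roll":0,"gripper":255},{"dp":[0,0,0],"roll":0,"gripper":255},{"dp":[0,0,0],"roll":0,"gripper":255},{"dp":[0,0,0],"roll":0,"gripper":255},{"dp":[0,0,0],"roll":0,"gripper":255}]' 25
```

```text
time_s: 3.93
eef_pos: [423.9, -307.9, 50.5]
ee_rot: [0.707, -0.707, -0.0, 0.001]
force: [0.2, 0.2, 0.0]
grip_width: 0.999
time_s: 4.6
eef_pos: [424.2, -308.6, 50.9]
ee_rot: [-0.707, 0.707, 0.001, -0.0]
force: [-1.1, 1.1, 6.6]
grip_width: 0.315
```

```bash
python3 -m crank '[{"dp":[0,-30,0],"roll":0,"gripper":255},{"dp":[0,-60,0],"roll":0,"gripper":255},{"dp":[30,-70,25],"roll":0,"gripper":255},{"dp":[60,-70,50],"roll":0,"gripper":255},{"dp":[92,-70,76],"roll":0,"gripper":255},{"dp":[124,-70,102],"roll":0,"gripper":255},{"dp":[155,-70,128],"roll":0,"gripper":255},{"dp":[185,-70,153],"roll":0,"gripper":255},{"dp":[205,-70,170],"roll":0,"gripper":255},{"dp":[217,-70,179],"roll":0,"gripper":255}]'
python3 -m crank '[{"dp":[0,0,0],"roll":0,"gripper":255},{"dp":[0,0,0],"roll":0,"gripper":255},{"dp":[0,0,0],"roll":0,"gripper":255}]'
python3 look.py bay_small 7 w2
```

```text
time_s: 5.43
eef_pos: [642.4, -126.2, 119.8]
ee_rot: [0.707, -0.707, -0.001, 0.001]
force: [-0.3, -0.4, -1.2]
grip_width: 0.314
time_s: 5.68
eef_pos: [640.1, -129.6, 120.0]
ee_rot: [0.707, -0.707, 0.0, 0.0]
force: [-0.0, -0.0, 0.2]
grip_width: 0.313
tcp [ 640.  -129.9  120.1]
in 0.98 [265.2 193.5  61.4  51.8]
pt 0.65 [265.3 199.9] base-> [ 644.2 -126.3    7. ]
```

View pics/w2.png

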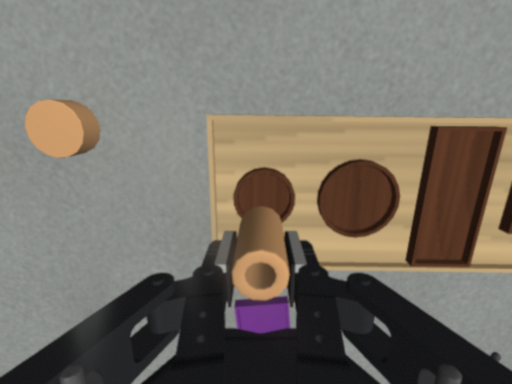

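The grip is held upright. The small bay's rim spans columns 234-295 and the wide bay's spans 318-399 in columns and 160-237 in rows.

```bash
python3 -c "
from h import *
w=np.load('pics/w2.npz')
for q in [(234,197),(295,197),(264,167),(318,197),(399,197),(358,160),(358,237)]: print(p2w(w,q,15).round(1))
for q in [(213,115),(212,265)]: print(p2w(w,q,12).round(1))"
```

```text
[ 639.  -153.5   15. ]
[ 638.9 -100.8   15. ]
[ 612.5 -127.8   15. ]
[638.8 -81.   15. ]
[638.7 -11.3  15. ]
[606.5 -49.9  15. ]
[676.7 -42.5  15. ]
[ 570.9 -168.8   12. ]
[ 707.7 -176.4   12. ]
```

```bash
python3 -m crank '[{"dp":[0,25,2],"roll":0,"gripper":255},{"dp":[0,45,2],"roll":0,"gripper":255},{"dp":[0,55,2],"roll":0,"gripper":255},{"dp":[0,61,2],"roll":0,"gripper":255},{"dp":[0,62,2],"roll":0,"gripper":255},{"dp":[0,62,2],"roll":0,"gripper":255},{"dp":[0,62,2],"roll":0,"gripper":255}]'
python3 -m crank '[{"dp":[0,0,0],"roll":0,"gripper":110},{"dp":[0,0,0],"roll":0,"gripper":110},{"dp":[0,0,0],"roll":0,"gripper":110},{"dp":[0,0,0],"roll":0,"gripper":110}]'
python3 -m crank '[{"dp":[0,-20,0],"roll":0,"gripper":110},{"dp":[0,-50,0],"roll":0,"gripper":110},{"dp":[0,-90,0],"roll":0,"gripper":60},{"dp":[0,-110,0],"roll":0,"gripper":0},{"dp":[0,-110,0],"roll":0,"gripper":0}]'
python3 look.py grip 7 w3; python3 -c "
from h import *
print(delta((451,-97,90)))"
```

```text
time_s: 6.42
eef_pos: [641.0, -127.4, 59.0]
ee_rot: [-0.707, 0.707, 0.001, 0.0]
force: [-0.2, 0.3, -0.6]
grip_width: 0.314
time_s: 6.75
eef_pos: [640.8, -127.1, 58.3]
ee_rot: [-0.707, 0.707, 0.001, -0.0]
force: [0.3, -0.1, -0.4]
grip_width: 0.565
time_s: 7.17
eef_pos: [642.5, -127.7, 174.0]
ee_rot: [-0.706, 0.708, 0.004, 0.003]
force: [0.8, 0.8, 0.2]
grip_width: 0.958
tcp [ 641.6 -127.3  170.8]
in 0.6 [263.  187.4  35.   43.4]
pt 0.74 [262.5 175.1] base-> [ 638.3 -127.1    7. ]
[-189.2   77.5   30.1]
```

View pics/w3.png

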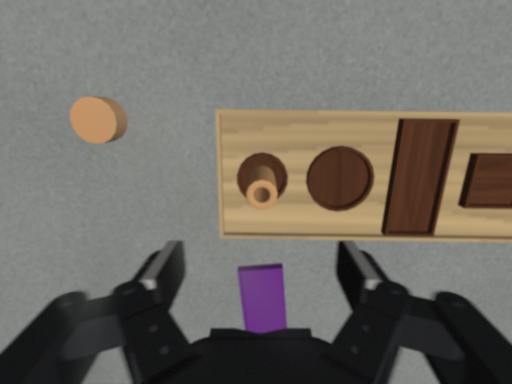

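The grip stands in the small bay, top at (262,193). Next is the wide cork.

```bash
python3 -m crank '[{"dp":[-40,0,6],"roll":0,"gripper":0},{"dp":[-80,0,12],"roll":0,"gripper":0},{"dp":[-120,10,19],"roll":0,"gripper":0},{"dp":[-160,30,25],"roll":0,"gripper":0},{"dp":[-190,50,30],"roll":0,"gripper":0},{"dp":[-190,85,30],"roll":0,"gripper":0},{"dp":[-190,100,30],"roll":0,"gripper":0},{"dp":[-190,100,30],"roll":0,"gripper":0},{"dp":[-190,100,30],"roll":0,"gripper":0}]'
python3 look.py wide_cork 0 w4; python3 -c "
from h import *
print(delta((451,-97,33)))
w=eyes.capture('wrist');im=cv2.cvtColor(w['color'],cv2.COLOR_RGB2HSV)
m=cv2.inRange(im,(5,90,120),(20,255,255));n,l,st,c=cv2.connectedComponentsWithStats(m)
for i in range(1,n):
  if st[i,4]>200: print(st[i],c[i],p2w(w,c[i],24).round(1))"
```

```text
time_s: 8.07
eef_pos: [450.2, -97.1, 67.5]
ee_rot: [0.708, -0.707, 0.0, 0.001]
force: [0.6, -0.4, -0.0]
grip_width: 1.003
tcp [450.9 -97.4  68.3]
in 0.94 [262.8 223.9  67.2  71.9]
pt 0.83 [261.8 219. ] base-> [453.8 -97.    0. ]
[-0.4 36.   0.6]
[ 229  191   66   65 2744] [262.33892128 224.15634111] [449.4 -97.4  24. ]
```

View pics/w4.png

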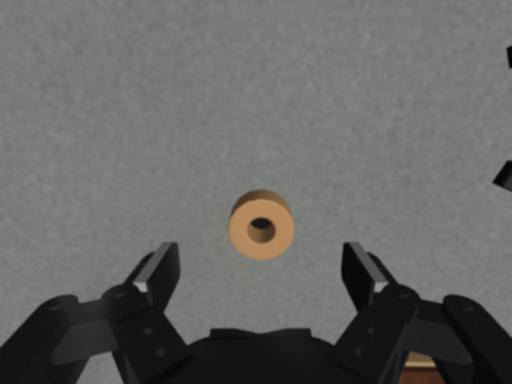

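The wide cork is centred between the open fingers, with its top at (261,226).

```bash
python3 -m crank '[{"dp":[1,20,0],"roll":0,"gripper":0},{"dp":[1,36,0],"roll":0,"gripper":0},{"dp":[1,36,0],"roll":0,"gripper":0},{"dp":[1,36,0],"roll":0,"gripper":255},{"dp":[1,36,0],"roll":0,"gripper":255},{"dp":[1,36,0],"roll":0,"gripper":255},{"dp":[1,36,0],"roll":0,"gripper":255},{"dp":[1,36,0],"roll":0,"gripper":255},{"dp":[1,36,0],"roll":0,"gripper":255}]' 25
python3 -m crank '[{"dp":[0,-20,0],"roll":0,"gripper":255},{"dp":[0,-40,0],"roll":0,"gripper":255},{"dp":[0,-50,0],"roll":0,"gripper":255},{"dp":[0,-50,0],"roll":0,"gripper":255}]'
python3 -c "
from h import *
print(delta((640.5,-46.5,85)))
w=eyes.capture('wrist');cv2.imwrite('pics/w5.png',w['color'][:,:,::-1])"
```

```text
time_s: 9.02
eef_pos: [452.2, -97.6, 33.4]
ee_rot: [-0.707, 0.707, 0.001, 0.0]
force: [-2.1, 1.1, 7.5]
grip_width: 0.497
time_s: 9.35
eef_pos: [452.8, -97.8, 84.6]
ee_rot: [-0.706, 0.708, 0.002, 0.001]
force: [-0.1, -0.5, -0.9]
grip_width: 0.506
[187.7   0.3  51.1]
```

View pics/w5.png

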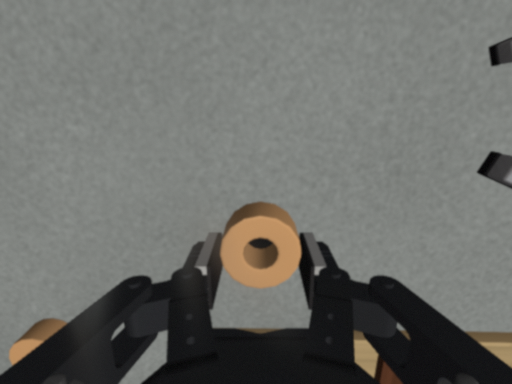

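The cork is held level at (261,245). Carrying it to the wide bay.

```bash
python3 -m crank '[{"dp":[20,-5,30],"roll":0,"gripper":255},{"dp":[50,-5,51],"roll":0,"gripper":255},{"dp":[90,-5,51],"roll":0,"gripper":255},{"dp":[130,-5,51],"roll":0,"gripper":255},{"dp":[165,-5,51],"roll":0,"gripper":255},{"dp":[188,-5,51],"roll":0,"gripper":255},{"dp":[188,-5,51],"roll":0,"gripper":255},{"dp":[188,-5,51],"roll":0,"gripper":255},{"dp":[188,-5,51],"roll":0,"gripper":255}]'
python3 -c "
from h import *
print(delta((640.5,-46.5,40.5)))
w=eyes.capture('wrist');cv2.imwrite('pics/w6.png',w['color'][:,:,::-1])
print([p2w(w,d['centre'],7) for d in models.spot_point(w,'bay_wide')])
print([p2w(w,d['centre'],7) for d in models.spot_point(w,'bay_small')])"
```

```text
time_s: 10.15
eef_pos: [638.5, -45.9, 86.1]
ee_rot: [0.707, -0.707, 0.0, 0.001]
force: [0.0, 0.2, -0.2]
grip_width: 0.508
[ 2.1 45.5 -0.6]
[array([640.28151915, -44.54359448,   7.        ]), array([659.63169734, -47.06303589,   7.        ])]
[array([ 640.30098981, -126.49993699,    7.        ]), array([641.8783118 , 116.61048427,   7.        ])]
```

View pics/w6.png

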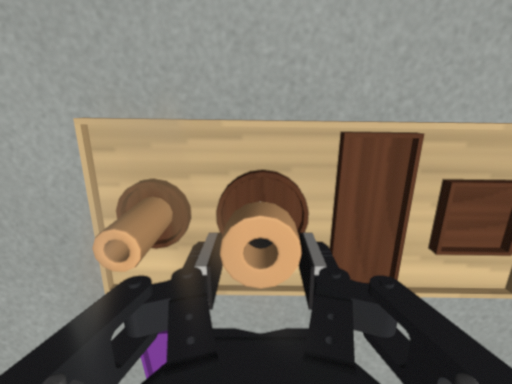

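The cork lines up with the wide bay (bay centre column 262, cork column 261). Lowering and releasing.

```bash
python3 -m crank '[{"dp":[2,20,0],"roll":0,"gripper":255},{"dp":[2,34,0],"roll":0,"gripper":255},{"dp":[2,41,0],"roll":0,"gripper":255},{"dp":[2,45,0],"roll":0,"gripper":255},{"dp":[2,45,0],"roll":0,"gripper":255},{"dp":[2,45,0],"roll":0,"gripper":255}]'
python3 -m crank '[{"dp":[0,0,0],"roll":0,"gripper":75},{"dp":[0,0,0],"roll":0,"gripper":75},{"dp":[0,0,0],"roll":0,"gripper":75},{"dp":[0,0,0],"roll":0,"gripper":75}]'
python3 -m crank '[{"dp":[0,-20,0],"roll":0,"gripper":75},{"dp":[0,-50,0],"roll":0,"gripper":75},{"dp":[0,-85,0],"roll":0,"gripper":0},{"dp":[0,-110,0],"roll":0,"gripper":0},{"dp":[0,-110,0],"roll":0,"gripper":0}]'
python3 -c "
from h import *
print(delta((589,281,130)))
w=eyes.capture('wrist');cv2.imwrite('pics/w7.png',w['color'][:,:,::-1])"
```

```text
time_s: 10.8
eef_pos: [641.8, -46.2, 42.9]
ee_rot: [-0.707, 0.707, 0.001, -0.0]
force: [-0.4, 0.2, -0.3]
grip_width: 0.502
time_s: 11.13
eef_pos: [641.8, -46.1, 42.5]
ee_rot: [-0.707, 0.707, 0.001, -0.0]
force: [-0.3, 0.6, 0.7]
grip_width: 0.705
time_s: 11.55
eef_pos: [643.7, -46.5, 158.5]
ee_rot: [-0.706, 0.708, 0.004, 0.003]
force: [0.1, -0.6, 0.1]
grip_width: 1.0
[-54.5  27.1 327.6]
```

View pics/w7.png

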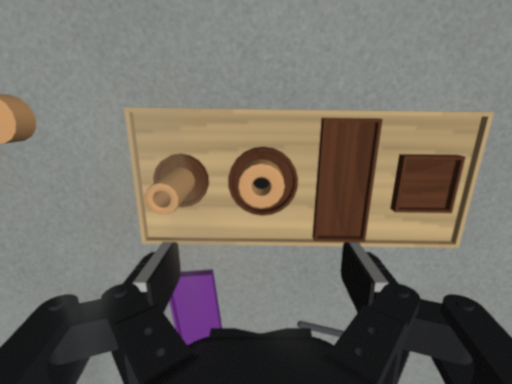

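The wide cork lies in its bay, at (262,184). On to the square block, with a roll of +0.166.

```bash
python3 -m crank '[{"dp":[-7,0,41],"roll":0.1,"gripper":0},{"dp":[-14,0,82],"roll":0.166,"gripper":0},{"dp":[-21,0,123],"roll":0.166,"gripper":0},{"dp":[-28,0,164],"roll":0.166,"gripper":0},{"dp":[-35,0,205],"roll":0.166,"gripper":0},{"dp":[-42,0,246],"roll":0.166,"gripper":0},{"dp":[-49,10,287],"roll":0.166,"gripper":0},{"dp":[-53,25,328],"roll":0.166,"gripper":0},{"dp":[-53,25,328],"roll":0.166,"gripper":0},{"dp":[-53,25,328],"roll":0.166,"gripper":0}]'
python3 look.py square_block 0 w8; python3 -c "
from h import *
print(delta((589,281,50)))"
```

```text
time_s: 12.43
eef_pos: [586.7, 283.7, 124.8]
ee_rot: [-0.704, 0.705, -0.058, 0.056]
force: [-0.4, -0.5, 0.2]
grip_width: 0.999
tcp [587.6 282.1 125.8]
in 0.64 [267.5 206.9  43.4  59.7]
pt 0.87 [265.1 194.5] base-> [589.8 286.4   0. ]
[ 0.3 77.   0.5]
```

View pics/w8.png

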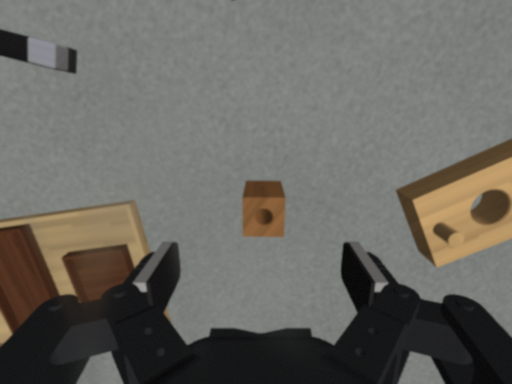

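The block's faces are square to the jaws, top centre at (264,216). The fingers clear the wooden fixture on the right.

```bash
python3 -c "
from h import *
w=np.load('pics/w8.npz');X=p2w(w,(264,216),50);print(X)
X[2]=45;print(delta(X))"
```

```text
[591.17584822 284.63563256  50.        ]
[ 1.9 82.   4.4]
```

```bash
python3 -m crank '[{"dp":[1,20,3],"roll":0,"gripper":0},{"dp":[1,50,3],"roll":0,"gripper":0},{"dp":[1,75,3],"roll":0,"gripper":0},{"dp":[1,81,3],"roll":0,"gripper":0},{"dp":[1,81,3],"roll":0,"gripper":0}]'
python3 -m crank '[{"dp":[0,0,0],"roll":0,"gripper":255},{"dp":[0,0,0],"roll":0,"gripper":255},{"dp":[0,0,0],"roll":0,"gripper":255},{"dp":[0,0,0],"roll":0,"gripper":255},{"dp":[0,0,0],"roll":0,"gripper":255},{"dp":[0,0,0],"roll":0,"gripper":255},{"dp":[0,0,0],"roll":0,"gripper":255}]' 25
python3 -m crank '[{"dp":[0,-30,0],"roll":0,"gripper":255},{"dp":[0,-60,0],"roll":0,"gripper":255},{"dp":[0,-60,0],"roll":0,"gripper":255},{"dp":[0,-60,0],"roll":0,"gripper":255}]'
python3 -c "
from h import *
print(delta((642,117.5,103)))"
```

```text
time_s: 13.0
eef_pos: [589.4, 283.2, 44.9]
ee_rot: [-0.704, 0.705, -0.06, 0.058]
force: [-0.6, 0.2, -0.1]
grip_width: 0.999
time_s: 13.58
eef_pos: [590.2, 284.8, 47.3]
ee_rot: [0.705, -0.705, 0.058, -0.059]
force: [-1.2, -0.6, 6.1]
grip_width: 0.374
time_s: 13.92
eef_pos: [590.3, 284.9, 107.7]
ee_rot: [0.705, -0.704, 0.057, -0.059]
force: [0.3, -0.0, -1.1]
grip_width: 0.366
[  78.5    4.7 -156.7]
```

```bash
python3 -m crank '[{"dp":[18,0,-36],"roll":-0.1,"gripper":255},{"dp":[36,0,-72],"roll":-0.16,"gripper":255},{"dp":[54,0,-108],"roll":-0.16,"gripper":255},{"dp":[70,0,-140],"roll":-0.16,"gripper":255},{"dp":[78,0,-156],"roll":-0.16,"gripper":255},{"dp":[78,0,-156],"roll":-0.16,"gripper":255},{"dp":[78,0,-156],"roll":-0.16,"gripper":255},{"dp":[78,0,-156],"roll":-0.16,"gripper":255}]'
python3 look.py bay_square 7 w9;python3 -c "
from h import *
print(delta((642,117.5,54)))"
```

```text
time_s: 14.58
eef_pos: [640.4, 118.9, 105.2]
ee_rot: [0.707, -0.707, 0.002, -0.001]
force: [0.1, 0.5, -0.9]
grip_width: 0.371
tcp [640.4 119.2 105.4]
in 0.78 [262.2 200.9  77.6  64.3]
pt 0.59 [260.8 201.2] base-> [640.6 118.2   7. ]
[ 1.4 51.9 -1.8]
```

View pics/w9.png

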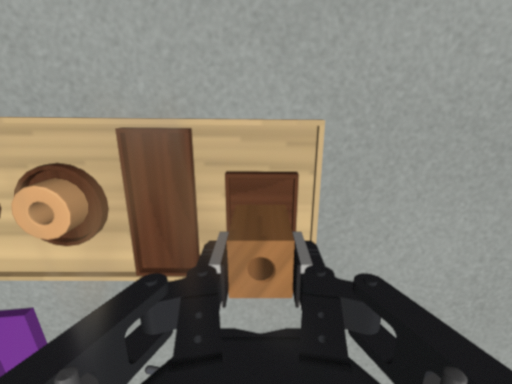

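The block is aligned over the square bay, at column 261 against the bay's 262.

```bash
python3 -m crank '[{"dp":[1,20,-1],"roll":0,"gripper":255},{"dp":[1,38,-1],"roll":0,"gripper":255},{"dp":[1,47,-1],"roll":0,"gripper":255},{"dp":[1,51,-1],"roll":0,"gripper":255},{"dp":[1,52,-1],"roll":0,"gripper":255},{"dp":[1,52,-1],"roll":0,"gripper":255}]'
python3 -m crank '[{"dp":[0,0,0],"roll":0,"gripper":105},{"dp":[0,0,0],"roll":0,"gripper":105},{"dp":[0,0,0],"roll":0,"gripper":105},{"dp":[0,0,0],"roll":0,"gripper":105}]'
python3 -m crank '[{"dp":[0,-20,0],"roll":0,"gripper":105},{"dp":[0,-50,0],"roll":0,"gripper":105},{"dp":[0,-85,0],"roll":0,"gripper":0},{"dp":[0,-110,0],"roll":0,"gripper":0},{"dp":[0,-110,0],"roll":0,"gripper":0}]'
python3 -c "
from h import *
w=eyes.capture('wrist');cv2.imwrite('pics/w10.png',w['color'][:,:,::-1])
t=eyes.capture('top');c=t['color'][223:283,180:244,::-1];cv2.imwrite('pics/c2.png',c)
print(delta((435,106.5,110)))"
```

```text
time_s: 15.23
eef_pos: [642.2, 117.4, 54.6]
ee_rot: [0.707, -0.707, 0.001, -0.002]
force: [-0.0, -0.7, 0.3]
grip_width: 0.368
time_s: 15.57
eef_pos: [642.1, 117.0, 54.4]
ee_rot: [0.707, -0.707, 0.002, -0.002]
force: [0.1, -0.3, -0.1]
grip_width: 0.588
time_s: 15.98
eef_pos: [644.1, 117.0, 170.6]
ee_rot: [0.707, -0.707, -0.002, -0.005]
force: [-0.3, 0.3, 0.1]
grip_width: 0.982
[-207.3   54.6  -11.5]
```

View pics/w10.png

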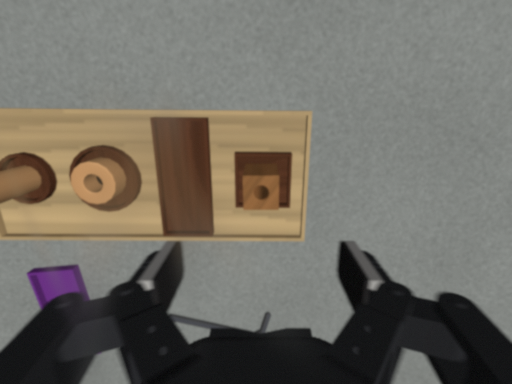

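The block stands upright in the square bay, at (262,192). Now the reel seat, turning to a yaw of 1.18.

```bash
python3 -m crank '[{"dp":[-30,0,-2],"roll":-0.12,"gripper":0},{"dp":[-60,0,-4],"roll":-0.24,"gripper":0},{"dp":[-90,0,-6],"roll":-0.36,"gripper":0},{"dp":[-120,5,-8],"roll":-0.48,"gripper":0},{"dp":[-150,15,-10],"roll":-0.6,"gripper":0},{"dp":[-180,25,-11],"roll":-0.72,"gripper":0},{"dp":[-200,40,-11],"roll":-0.84,"gripper":0},{"dp":[-208,52,-11],"roll":-0.96,"gripper":0},{"dp":[-208,52,-11],"roll":-1.08,"gripper":0},{"dp":[-208,52,-11],"roll":-1.18,"gripper":0}]'
python3 -m crank '[{"dp":[0,0,0],"roll":0,"gripper":0},{"dp":[0,0,0],"roll":0,"gripper":0}]'
python3 look.py reel_seat 0 w11; python3 -c "
from h import *
print(delta((435,106.5,110)))"
```

```text
time_s: 16.92
eef_pos: [432.4, 107.0, 110.6]
ee_rot: [0.588, -0.587, -0.393, 0.395]
force: [-0.0, -0.1, 0.3]
grip_width: 1.003
time_s: 17.08
eef_pos: [433.5, 107.0, 111.4]
ee_rot: [0.589, -0.589, -0.391, 0.392]
force: [0.0, -0.0, 0.2]
grip_width: 0.999
tcp [433.7 107.  111.6]
in 0.92 [371.6 125.6  73.4  73.1]
in 0.86 [261.8 204.   21.  116. ]
pt 0.85 [364.8 128.3] base-> [331.2  84.8   0. ]
pt 0.67 [261.6 203.5] base-> [434.9 112.4   0. ]
[ 0.   1.8 -1.3]
```

View pics/w11.png

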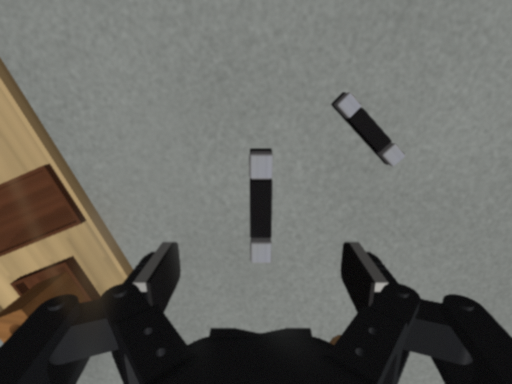

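The larger reel seat is aligned with the jaws, with its black middle at (261,208). The smaller decoy at (370,128) is clear.

```bash
python3 -c "
from h import *
w=np.load('pics/w11.npz');X=p2w(w,(260.8,208),20);print(X,p2w(w,(260.5,181),20),p2w(w,(260.5,237),20))
X[2]=31;print(delta(X))"
```

```text
[434.48159873 109.25829434  20.        ] [425.83789014  88.0120885   20.        ] [444.85936383 133.36284827  20.        ]
[ 2.4 80.8  0.2]
```

```bash
python3 -m crank '[{"dp":[2,25,0],"roll":0,"gripper":0},{"dp":[2,55,0],"roll":0,"gripper":40},{"dp":[2,74,0],"roll":0,"gripper":80},{"dp":[2,81,0],"roll":0,"gripper":100},{"dp":[2,81,0],"roll":0,"gripper":100}]'
python3 -m crank '[{"dp":[0,0,0],"roll":0,"gripper":255},{"dp":[0,0,0],"roll":0,"gripper":255},{"dp":[0,0,0],"roll":0,"gripper":255},{"dp":[0,0,0],"roll":0,"gripper":255},{"dp":[0,0,0],"roll":0,"gripper":255},{"dp":[0,0,0],"roll":0,"gripper":255},{"dp":[0,0,0],"roll":0,"gripper":255}]' 30
python3 -m crank '[{"dp":[0,-30,0],"roll":0,"gripper":255},{"dp":[0,-60,0],"roll":0,"gripper":255},{"dp":[0,-90,0],"roll":0,"gripper":255},{"dp":[0,-90,0],"roll":0,"gripper":255},{"dp":[0,-90,0],"roll":0,"gripper":255}]'
python3 -c "
from h import *
P,R,s=tool();print(delta((641,36,100)),'phi',np.arctan2(R[1,0],R[0,0]))"
```

```text
time_s: 17.65
eef_pos: [434.0, 108.8, 30.0]
ee_rot: [0.589, -0.588, -0.391, 0.393]
force: [-0.1, -0.4, 0.7]
grip_width: 0.608
time_s: 18.23
eef_pos: [435.4, 108.8, 32.3]
ee_rot: [-0.588, 0.589, 0.393, -0.391]
force: [-2.0, 0.1, 7.5]
grip_width: 0.201
time_s: 18.65
eef_pos: [435.4, 108.8, 122.7]
ee_rot: [-0.588, 0.589, 0.393, -0.391]
force: [-0.2, -0.5, -0.7]
grip_width: 0.203
[  12.    23.5 -217.7] phi 1.1751294451853693
```

```bash
python3 -m crank '[{"dp":[1,0,-20],"roll":0.12,"gripper":255},{"dp":[3,0,-50],"roll":0.24,"gripper":255},{"dp":[4,0,-80],"roll":0.36,"gripper":255},{"dp":[6,0,-110],"roll":0.48,"gripper":255},{"dp":[8,0,-140],"roll":0.6,"gripper":255},{"dp":[10,0,-170],"roll":0.72,"gripper":255},{"dp":[11,0,-195],"roll":0.84,"gripper":255},{"dp":[12,0,-210],"roll":0.96,"gripper":255},{"dp":[12,0,-217],"roll":1.08,"gripper":255},{"dp":[12,0,-218],"roll":1.175,"gripper":255}]'
python3 -m crank '[{"dp":[0,10,0],"roll":0,"gripper":255},{"dp":[0,20,0],"roll":0,"gripper":255},{"dp":[0,20,0],"roll":0,"gripper":255},{"dp":[0,20,0],"roll":0,"gripper":255}]'
python3 look.py bay_long 7 w12;python3 -c "
from h import *
P,R,s=tool();print(delta((641,36,38)),'phi',np.arctan2(R[1,0],R[0,0]))"
```

```text
time_s: 19.48
eef_pos: [641.0, 35.1, 118.9]
ee_rot: [0.707, -0.707, 0.003, -0.002]
force: [-0.5, -0.1, -1.2]
grip_width: 0.202
time_s: 19.82
eef_pos: [639.7, 36.1, 99.6]
ee_rot: [0.707, -0.707, 0.0, 0.002]
force: [-0.3, -0.1, -0.5]
grip_width: 0.197
tcp [640.2  36.  100.5]
in 0.95 [ 76.2 326.4  46.8  27.6]
in 0.76 [264.1 183.2  74.3 109.8]
pt 0.51 [262.6 242.2] base-> [675.1  37.1   7. ]
[ 0.4 63.4  0.1] phi 0.0012190234354480611
```

View pics/w12.png

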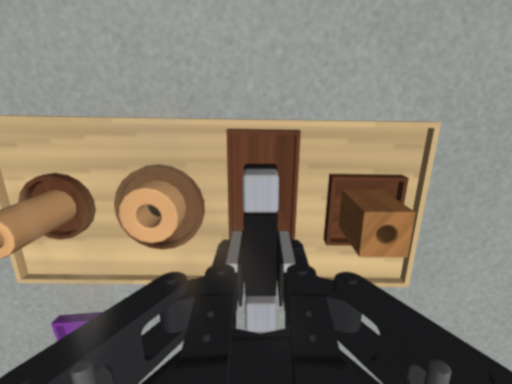

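The seat is aligned with the long bay (columns 228-299, bar at 261). Lowering it.

```bash
python3 -m crank '[{"dp":[0,25,0],"roll":0,"gripper":255},{"dp":[0,45,0],"roll":0,"gripper":255},{"dp":[0,56,0],"roll":0,"gripper":255},{"dp":[0,60,0],"roll":0,"gripper":255},{"dp":[0,62,0],"roll":0,"gripper":255},{"dp":[0,62,0],"roll":0,"gripper":255}]'
python3 -m crank '[{"dp":[0,0,0],"roll":0,"gripper":140},{"dp":[0,0,0],"roll":0,"gripper":140},{"dp":[0,0,0],"roll":0,"gripper":140},{"dp":[0,0,0],"roll":0,"gripper":140}]'
python3 -m crank '[{"dp":[0,-20,0],"roll":0,"gripper":140},{"dp":[0,-50,0],"roll":0,"gripper":140},{"dp":[0,-90,0],"roll":0,"gripper":140},{"dp":[0,-130,0],"roll":0,"gripper":0},{"dp":[0,-150,0],"roll":0,"gripper":0},{"dp":[0,-150,0],"roll":0,"gripper":0}]'
python3 -c "
from h import *
w=eyes.capture('wrist');t=eyes.capture('scene')
c=cv2.resize(t['color'][140:300,120:420],(512,273))
cv2.imwrite('pics/w13.png',np.vstack([w['color'][80:280],c])[:,:,::-1])"
```

```text
time_s: 20.47
eef_pos: [641.0, 35.9, 40.0]
ee_rot: [-0.707, 0.707, 0.001, 0.0]
force: [0.1, -0.1, -0.2]
grip_width: 0.2
time_s: 20.8
eef_pos: [640.8, 35.9, 39.6]
ee_rot: [-0.707, 0.707, 0.0, 0.0]
force: [-0.4, -0.3, -0.2]
grip_width: 0.453
time_s: 21.3
eef_pos: [642.3, 35.8, 195.2]
ee_rot: [-0.707, 0.708, 0.004, 0.003]
force: [-0.5, -1.0, 1.1]
grip_width: 0.854
```

View pics/w13.png

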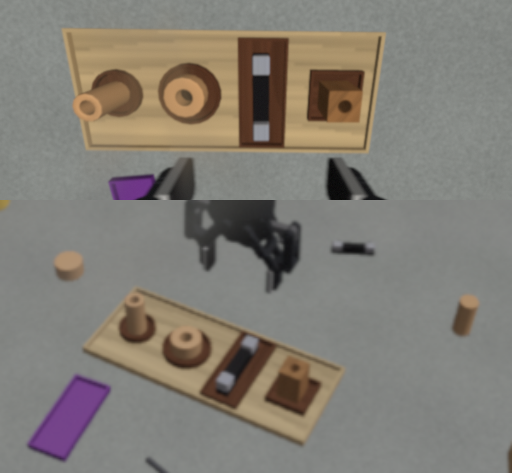

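All four parts sit in their own bays and both blanks are still standing where they were. Handing in.

```bash
python3 -m crank '[{"dp":[0,0,0],"roll":0,"gripper":0},{"dp":[0,0,0],"roll":0,"gripper":0},{"dp":[0,0,0],"roll":0,"gripper":0}]'; python3 -c "
from h import *
print(ctrl.finish_job())"
```

```text
time_s: 21.65
eef_pos: [640.1, 35.9, 187.8]
ee_rot: [0.707, -0.707, 0.001, 0.001]
force: [0.1, 0.2, -0.1]
grip_width: 1.001
the job is handed in; nothing more can be done
None
```

All four parts are in their matching bays: the slim grip, the wide cork, the square block and the reel seat, placed in that order. I handed the job in at 21.7 s of robot time, well under the 102 s limit.

The last wrist and scene pictures show the grip and the block upright, and the wide cork and the reel seat flat. Both blanks, the smaller reel seat and the purple bay were never touched. The gripper was open and clear of everything, about 150 mm above the tray.

I judged that the parts rest on the bay floors from those pictures and from the heights at release, not from a direct measurement. No check failed. My position estimates from the two cameras differed by up to about 4 mm, which the grips and the bay clearances absorbed.

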